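Load a cell in the battery tester and hold the range dial

TASK

Check the orange AA cell in the battery tester: lay it in the tester's cradle with its plus end (the one with the nub) against the red contact and its flat end against the brass leaf spring, and let go of it. Then turn the spring-return dial clockwise from rest past its first two clicks to the third (the mark with three dots), not on to the fourth, and hold it there so that I can read the meter: finish while still gripping the dial, since it springs back if let go. Leave the green cell, the calculator, the pen and everything else on the desk where they are.

Things in the scene. Friction and masses are not known exactly. Their poses are not given: they have to be found in the camera images.
- tester: benchtop battery tester, fixed: off-white case 200 mm wide (its y), 130 mm deep (its x), flat top at z = 30 mm, meter hood 66 mm high along the back (x from 25 mm). Origin: centre of its underside; x points from the front edge to the hood, y to its left. On top: black bar dial on the right (y = -52 mm), cell cradle on the left (y = +55 mm)
- cradle (a point): seat of the cell: where the middle of its axis comes to rest, 12 mm above the case top. Axes as the tester's; the cell lies along x, plus end to +x, on two black V saddles (4 mm thick, at x = -19.5 and +15.5 mm, tips 2 mm below this point) that centre it sideways. The 31 mm between them is free down to the case top: fingers can straddle the cell there
- plus_contact (a point): centre of the brass face of the red contact post at the cradle's +x end, 25.5 mm from the seat: the nub of a seated cell meets it. The post is 22 mm wide and reaches 25 mm above the case top; from 14 mm up it slopes back as a lead-in, 7 mm deep
- leaf_spring (a point): face of the smooth brass leaf spring at the cradle's -x end, at the seat's height; its lip, 20 mm higher, is bent 12 mm outwards as a lead-in. Empty, it stands 22.5 mm from the seat; a seated cell pushes it 3 mm back (0.6 N); it gives up to 12 mm along -x. A level cell lowered on to the saddles 2 to 5 mm towards -x clears the rigid post; let go, the leaf pushes it on to the red contact
- cell: the orange AA cell, lying on the desk: 51 mm long, 14.2 mm in diameter, about 23 g. Its y axis runs along it from the nub (plus) end at -y to the flat (minus) end at +y. Origin: on its skin, 7.1 mm off its axis, so it shifts as the cell rolls
- cell_mid (a point): middle of the orange cell, on its axis
- cell_plus (a point): tip of the orange cell's plus nub, on its axis, 25.5 mm from cell_mid
- dial (a joint): dial angle, rad: 0 at rest (its start), growing clockwise seen from above, stop at 1.75. Clicks at 0.4 (one dot), 0.8 (two), 1.2 (three dots: the one wanted), 1.6 (four). From every click a spring drives it back to 0: 0.04 N m at rest, 0.09 N m at the third click, 0.03 N m more or less between clicks. The meter needle swings to the right with the dial
- dial_grip (a point): on the dial's upright axis, at half the height of its grip bar: black, 40 mm long, 12 mm thick, its top 9 mm above and its foot (a 43 mm round skirt) 10 mm below this point; the case top lies 17 mm below it. The point's x axis runs along the bar to the end with the white line, at rest 0.8 rad counter-clockwise of the tester's x
- three_dots (a point): on the case top, the three-dot mark by the dial: the dial's white line points here at the third click
- green_cell: the green AA cell standing upright, 14 mm across, 51 mm high; origin at the centre of its foot; leave it alone
- calculator: black pocket calculator, 122 x 78 x 15 mm, origin at the centre of its underside; leave it alone
- pen_blue: blue ballpoint pen, 146 mm long, 12 mm thick, origin under its middle; leave it alone
Things that resemble listed ones, but are neither listed nor needed, are in the scene too. Of the things shaped like the cell, the orange one is meant.

How it is judged:
On the way, in this order (a step that is already met when the one before it is completed fails the run):
1. the orange cell lies in the cradle, plus end on the red contact, flat end on the leaf spring, let go, with the dial still at rest (distance between cell_plus and plus_contact below 0.005 m and distance between cell_mid and cradle below 0.005 m and angle between the y axis of cell and the x axis of tester, either way round below 0.12 rad and contact force between cell and tester above 0.05 N and contact force between cell and leaf above 0.05 N and contact force between each of the arm, the fingers and cell below 0.05 N and value of joint dial below 0.12 rad), for 0.2 s.
2. the dial is gripped and held at the third click (value of joint dial between 1.08 and 1.32 rad and contact force between the fingers and dial above 0.5 N), for 0.4 s.
At the end, for the whole second after the job is handed in: Cell in the cradle touching both contacts (nub within 5 mm of the red contact, middle within 5 mm of its seat, within 0.12 rad of its line), untouched by the robot; the fingers hold the dial still within 0.12 rad of the third click (1.2 rad) (all of step 2 and distance between cell_plus and plus_contact below 0.005 m and distance between cell_mid and cradle below 0.005 m and angle between the y axis of cell and the x axis of tester, either way round below 0.12 rad and contact force between cell and tester above 0.05 N and contact force between cell and leaf above 0.05 N and contact force between each of the arm, the fingers and cell below 0.05 N and velocity of joint dial between -0.1 and 0.1 rad/s); the arm keeps its last pose, push and grip.
It fails at once if the dial is turned on towards the fourth click (beyond 1.45 rad) (value of joint dial above 1.45 rad).
It fails at once if the green cell, the calculator or the blue pen is moved by more than 20 mm (distance of any of green_cell, calculator, pen_blue from where it was at the start of the episode above 0.02 m).
It also fails if it takes over 48 s, if anything falls off the work surface, if the arm or the gripper's body presses on something with over 40 N, if the wrist force passes 120 N, or if a joint passes its speed limit or range.

ROBOT

A 6-joint arm with a two-finger parallel gripper is mounted at the origin on the work surface; the furniture and walls round the work are solid. World frame = base frame: x ahead of the robot, y to its left, z up, the work surface at z = 0. Lengths are in m, angles in rad, forces in N, time in s.
With the tool pointing down it reaches from about 0.325 to 0.925 m from the base axis. Payload 3.1 kg.
Tool frame: the origin (TCP) lies midway between the tips of the shut fingers; the grasp point (between the pads) lies 19 mm behind it (manip.grasp_offset is the distance from the TCP to the grasp point, in m); z points along the fingers, y is the line along which they close (so a half turn about z gives the same grasp; the last joint's range is limited). The gripper opens to 85 mm and grips with 20 to 120 N. Pads are 22 mm wide; open, the fingers measure 114 mm over their backs; the gripper's body (76 mm by 85 mm) begins 54 mm behind the grasp point. The pads swing forward as they close: fully open they stand 13 mm farther back than shut.
Start: joints at [1.109, 0.217, 1.613, -0, 1.311, -0.112], TCP at [0.214, 0.587, 0.206] pointing down, gripper open.
Joint ranges: [-2.75, 2.75], [-0.78, 2.1], [0.31, 2.55], [-1.13, 4.27], [0.13, 2.63], [-2.58, 2.58]. Speed limits (rad/s): [2.79, 2.79, 3.14, 3.14, 3.14, 3.14].

INTERFACE

Orientations are given as a rotation vector (axis times angle).
In Python, from rig import status, viewer, close_job, nets, manip gives the robot as it stands. The module is installed in compiled form; this text tells all that it offers.
- The arm moves only by the tool send_rows, never from a script. Its argument "series" is a list of rows, each a list of 7 numbers: the shift along the world's x, y, z in shares of 400 mm (1.0 is 400 mm), then the turn, a rotation vector about the world's x, y, z in a scale on which 1.0 is pi rad, then the opening, from -1 (shut) to 1 (fully open). In form: [[dx, dy, dz, wx, wy, wz, grip], ...]. A call has 1 to 10 rows; each row is the pose to reach, as a shift and turn from the pose commanded when the call began; what a row does not reach only later rows make up. A row lasts 1/12 s, in which the tool goes at most 41.7 mm and 7.16 degrees, less where a joint would pass 70% of its speed; a pose out of reach is approached as far as the arm can. No shift or turn number may pass 1 either way. A call with a gripper value outside its range is refused whole. The fingers move at their own pace and stop on an object; the grip force is fixed at half the most. Time passes only in rows, so rows that repeat a pose let the fingers close. It gives the time, the measured TCP pose, the force, the opening and the grip force at its end, in the units of the state.
- status.get_obs(): the state, without advancing time (a new reading comes with each control period).
- viewer.capture(name): name is "scene" or "side" or "wrist"; returns the picture (384x512x3 uint8, blue, green, red); there is no depth.
- viewer.calibration(name): a dict with "intrinsics" (3x3 intrinsics, pixels), "R" (3x3) and "t" (3): a world point X has camera coordinates R X + t. Camera axes: x right, y down, z forward; pixel columns grow to the right and rows downward; lengths in m; the calibration is good to about 2 mm. A picture is of the moment at which its call begins: read the wrist's pose just before it. calibration takes no time and is no camera call; for the wrist camera it gives the pose at the moment of the call.
- close_job(): hands the job in; it is judged then, once.
Trained networks look in the newest picture that a camera, given by its name, has taken for a name from the list of things; names that differ only in an ending like _2 or _b are one class to them, and where a whole thing is asked for, a point or a joint stands for the part that bears it (a point fixed in the world has none). Each returns a list of dicts, best first, with "conf" (0 to 1); they miss things now and then, are a little off and sometimes report something else, mostly with a low value. They report only what shows in the picture. A call takes as long as a camera call. They do not tell look-alikes from the thing itself.
- nets.find_in(camera, query): "pixel" ([row, column] in pixels, amid what is visible of it).
- nets.silhouettes(camera, query): "region" (384x512 bool, what is visible of it) and "pixel" ([row, column] in pixels, amid what is visible of it).
The state is a dict: "clock": time; "joints": joint angles; "joint_vel": joint speeds; "effort": joint torques, N m; "tool_pos": TCP position; "ee_rot": TCP orientation; "ft_force": force on the tool from outside, world axes, zero at the start; "wrist_torque": the same for the moment, N m; "finger_gap": opening from 0.0 (shut) to 1.0 (fully open); "grasp_force": force on a finger pad.
Only numpy, scipy, OpenCV 4.12 (cv2) and the standard library are available. Lean on these libraries where they do the work, as an engineer would, in place of code of your own. Each camera call takes 0.05 s, during which the arm holds its last target. There are 200 camera calls.

## Working session

There is one attempt and no reset: what is moved stays moved. The work goes in short steps, Python scripts to look and compute and a tool call to move; the robot and the scene stay as the last step left them, time stands still between calls to the robot, and variables do not carry over. Pictures are saved under pics/ and viewed, at most 10 in all, crops included, and the job is handed in when it is done.

Besides the shell and the picture viewer there is one more tool, called after "Call:" by a JSON object that holds its "name" and its "arguments". send_rows: Moves the arm, as the interface text tells. Its arguments: {"type":"object","properties":{"series":{"type":"array"}},"required":["series"]}

```bash
mkdir -p pics; cat > h.py <<'E'
import numpy as np, cv2
from rig import status, viewer, nets, manip
def ray(cal,px):
    K,R,t=[np.array(cal[k]) for k in("intrinsics","R","t")]
    d=R.T@np.linalg.solve(K,[px[1],px[0],1.]); return -R.T@t,d
def atz(cal,px,z):
    o,d=ray(cal,px); return o+d*(z-o[2])/d[2]
def proj(cal,X):
    K,R,t=[np.array(cal[k]) for k in("intrinsics","R","t")]
    p=K@(R@np.array(X)+t); return p[1]/p[2],p[0]/p[2]
E
python3 - <<'E'
from h import *
np.set_printoptions(precision=4,suppress=True)
s=status.get_obs(); print(s['clock'],s['tool_pos'],s['ee_rot'],s['finger_gap'],manip.grasp_offset)
for c in("scene","side"):
    im=viewer.capture(c); cv2.imwrite(f"pics/{c}0.png",im); cal=viewer.calibration(c)
    print(c,-np.array(cal["R"]).T@np.array(cal["t"]))
    for q,z in(("cell",.007),("tester",.03),("dial",.045),("green_cell",.025),("calculator",.015),("pen_blue",.006),("leaf_spring",.042),("plus_contact",.042)):
        for r in nets.find_in(c,q): print(c,q,np.round(r["conf"],2),np.round(r["pixel"]),atz(cal,r["pixel"],z))
i=[cv2.imread(f"pics/{c}0.png") for c in("scene","side")]
E
```

```text
0.0 [0.2138 0.5864 0.2051] [-0.5465 -3.093   0.0036] 1.0011858279113435 0.0187
scene [ 0.004  -0.207   0.7627]
scene cell 0.55 [257. 332.] [ 0.5399 -0.1231  0.007 ]
scene cell 0.5 [194. 224.] [0.6043 0.1853 0.007 ]
scene cell 0.5 [200. 258.] [0.6233 0.0984 0.007 ]
scene tester 0.63 [254. 334.] [ 0.5321 -0.1273  0.03  ]
scene dial 0.77 [273. 347.] [ 0.4872 -0.1669  0.045 ]
scene dial 0.28 [257. 332.] [ 0.512 -0.127  0.045]
scene green_cell 0.66 [229. 191.] [0.4625 0.192  0.025 ]
scene calculator 0.55 [154. 241.] [0.7534 0.2143 0.015 ]
scene calculator 0.55 [182. 279.] [0.6977 0.0753 0.015 ]
scene pen_blue 0.65 [180. 282.] [0.7128 0.074  0.006 ]
scene plus_contact 0.72 [256. 330.] [ 0.5148 -0.1223  0.042 ]
side [0.5888 0.8073 0.4976]
side cell 0.64 [226. 244.] [0.6184 0.1068 0.007 ]
side tester 0.76 [176. 279.] [ 0.5299 -0.0847  0.03  ]
side tester 0.67 [243. 323.] [0.4593 0.2006 0.03  ]
side dial 0.58 [158. 286.] [ 0.5067 -0.1624  0.045 ]
side calculator 0.72 [261. 163.] [0.7686 0.2352 0.015 ]
side pen_blue 0.47 [225. 206.] [0.7025 0.103  0.006 ]
side leaf_spring 0.69 [265. 163.] [0.7557 0.2786 0.042 ]
side leaf_spring 0.32 [243. 324.] [0.4604 0.2143 0.042 ]
side plus_contact 0.81 [175. 282.] [ 0.525  -0.0679  0.042 ]
```

View pics/scene0.png

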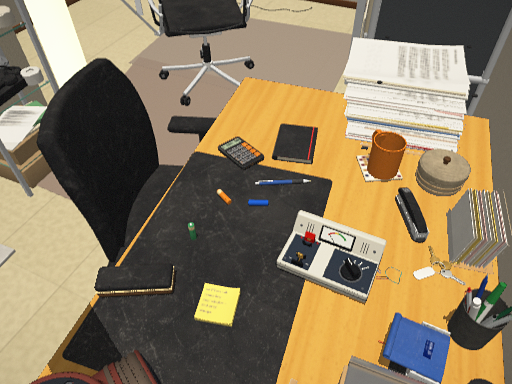

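View pics/side0.png

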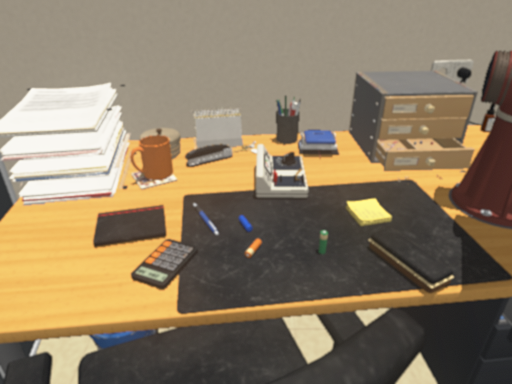

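Scene: the orange cell is at about (row 196, col 224), a look-alike blue one at (203, 258), and the green cell stands at (230, 191). The tester is at (254, 334), with its red post at (238, 310) and the dial at (270, 350). In side the orange cell is at (247, 254) and the blue at (222, 245). Only the one at (196, 224) is orange, so that is the one meant. I'll confirm it in a crop.

```bash
python3 - <<'E'
from h import *
np.set_printoptions(precision=4,suppress=True)
im=cv2.imread("pics/scene0.png"); sd=cv2.imread("pics/side0.png")
a=cv2.resize(im[180:212,205:275],(560,256),interpolation=cv2.INTER_CUBIC)
b=cv2.resize(im[205:305,270:390],(400,333),interpolation=cv2.INTER_CUBIC)
c=cv2.resize(sd[140:260,225:325],(278,333),interpolation=cv2.INTER_CUBIC)
o=np.zeros((595,700,3),np.uint8); o[:256,:560]=a; o[258:591,:400]=b; o[258:591,410:688]=c
cv2.imwrite("pics/crop1.png",o)
for n,i,(r0,r1,c0,c1) in(("scene",im,(180,212,210,240)),("side",sd,(230,260,235,275))):
    hsv=cv2.cvtColor(i,cv2.COLOR_BGR2HSV); m=(hsv[...,0]>5)&(hsv[...,0]<20)&(hsv[...,1]>150)&(hsv[...,2]>90)
    k=np.zeros_like(m);k[r0:r1,c0:c1]=1; m&=k; p=np.argwhere(m); mu=p.mean(0)
    w,v=np.linalg.eigh(np.cov(p.T)); d=v[:,1]; t=(p-mu)@d; cal=viewer.calibration(n)
    print(n,len(p),mu,[ (mu+d*x,atz(cal,mu+d*x,.008)) for x in(t.min(),0,t.max())])
E
```

```text
scene 81 [197.2346 224.7037] [(array([202.7928, 230.2091]), array([0.5847, 0.1574, 0.008 ])), (array([197.2346, 224.7037]), array([0.5955, 0.1789, 0.008 ])), (array([189.2263, 216.7716]), array([0.6114, 0.2109, 0.008 ]))]
side 94 [244.8723 255.0957] [(array([255.1178, 246.7025]), array([0.6093, 0.2094, 0.008 ])), (array([244.8723, 255.0957]), array([0.5928, 0.1767, 0.008 ])), (array([238.9541, 259.944 ]), array([0.5827, 0.1567, 0.008 ]))]
```

View pics/crop1.png

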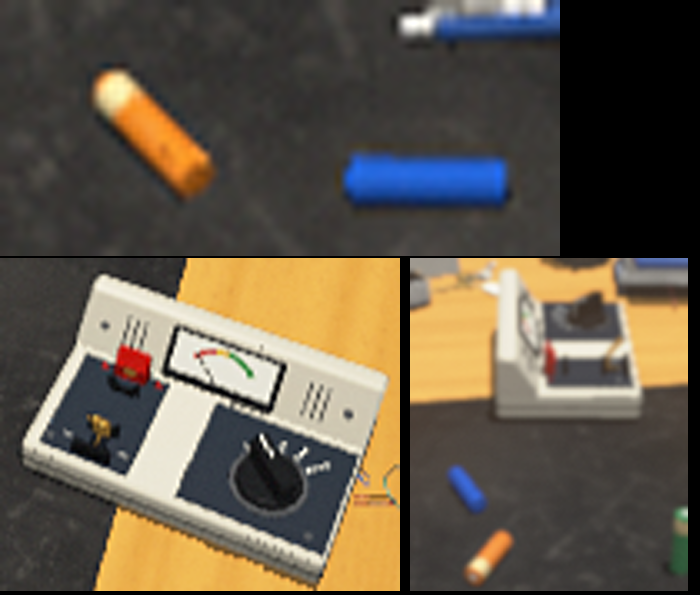

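The crop confirms it: the orange cell has a cream end band towards larger x,y. The tester shows the red post at its hood side, the brass leaf spring in front, and the dial at rest. Next I need the wrist camera geometry.

```bash
python3 - <<'E'
from h import *
from scipy.spatial.transform import Rotation as Ro
np.set_printoptions(precision=4,suppress=True)
s=status.get_obs(); T=Ro.from_rotvec(s['ee_rot']).as_matrix(); c=viewer.calibration("wrist")
R,t=np.array(c["R"]),np.array(c["t"]); print(T, T.T@(-R.T@t-s['tool_pos']), T.T@R.T, c["intrinsics"])
E
```

```text
[[-0.9394  0.3427  0.    ]
 [ 0.3427  0.9394  0.0001]
 [-0.      0.0001 -1.    ]] [ 0.0753 -0.0011 -0.1671] [[-0.0012 -0.9549 -0.2971]
 [ 1.     -0.001  -0.0011]
 [ 0.0007 -0.2971  0.9549]] [[334.8111   0.     251.1084]
 [  0.     334.8111 192.5208]
 [  0.       0.       1.    ]]
```

The rows are not in the units I measure in: shifts go in shares of 400 mm and turns go in shares of pi rad. I convert before sending: -40 cm / 40 = -1, 35 cm / 40 = 0.875, -97 degrees / 180 = -0.5389.

Call:
{"name": "send_rows", "arguments": {"series": [[0.875, -1, 0, 0, 0, -0.5389, 1], [0.875, -1, 0, 0, 0, -0.5389, 1], [0.875, -1, 0, 0, 0, -0.5389, 1], [0.875, -1, 0, 0, 0, -0.5389, 1], [0.875, -1, 0, 0, 0, -0.5389, 1], [0.875, -1, 0, 0, 0, -0.5389, 1], [0.875, -1, 0, 0, 0, -0.5389, 1], [0.875, -1, 0, 0, 0, -0.5389, 1], [0.875, -1, 0, 0, 0, -0.5389, 1], [0.875, -1, 0, 0, 0, -0.5389, 1]]}}

```text
clock: 1.73
tool_pos: [0.4897, 0.2719, 0.2068]
ee_rot: [2.26, 2.182, 0.001]
ft_force: [-0.8, 0.2, -0.8]
finger_gap: 0.999
grasp_force: 0.0
```

Scaled: 11 cm / 40 = 0.275, -8 cm / 40 = -0.2, -25 degrees / 180 = -0.1389.

Call:
{"name": "send_rows", "arguments": {"series": [[0.275, -0.2, 0, 0, 0, -0.1389, 1], [0.275, -0.2, 0, 0, 0, -0.1389, 1], [0.275, -0.2, 0, 0, 0, -0.1389, 1], [0.275, -0.2, 0, 0, 0, -0.1389, 1], [0.275, -0.2, 0, 0, 0, -0.1389, 1]]}}

```text
clock: 2.15
tool_pos: [0.6013, 0.1908, 0.2063]
ee_rot: [2.677, 1.641, 0.001]
ft_force: [0.2, -0.2, 0.4]
finger_gap: 1.001
grasp_force: 0.0
```

```bash
python3 - <<'E'
from h import *
np.set_printoptions(precision=4,suppress=True)
s=status.get_obs(); print(s['tool_pos'],s['ee_rot'],s['joints'])
cal=viewer.calibration("wrist"); im=viewer.capture("wrist"); cv2.imwrite("pics/w1.png",im)
hsv=cv2.cvtColor(im,cv2.COLOR_BGR2HSV); m=((hsv[...,0]>5)&(hsv[...,0]<20)&(hsv[...,1]>150)&(hsv[...,2]>90)).astype(np.uint8)
n,l,st,ce=cv2.connectedComponentsWithStats(m)
for i in range(1,n):
    if st[i,4]>100: print(st[i],ce[i])
for q in("cell","cell_mid","cell_plus"):
  for r in nets.find_in("wrist",q): print(q,r["conf"],r["pixel"],atz(cal,r["pixel"],.0071))
E
```

```text
[0.6013 0.1908 0.2063] [2.6775 1.6412 0.0012] [ 0.1964  0.2284  1.5998 -0.0008  1.3123  0.6676]
[407   9  18 109 113] [419.292   64.9027]
[402  32  17  18 109] [409.5596  40.6514]
[423  56  89  92 259] [464.139  95.722]
[244 158  14  32 263] [250.2281 172.1749]
[409 290 103  36 133] [454.9624 313.2331]
[333 318  36  46 310] [346.7323 343.3452]
cell 0.91 [164.1, 253.9] [0.602  0.1834 0.0071]
cell 0.62 [223.9, 297.2] [0.6149 0.0959 0.0071]
cell_mid 0.95 [225.8, 298.6] [0.6154 0.0929 0.0071]
cell_mid 0.83 [169.1, 252.1] [0.5976 0.1792 0.0071]
cell_plus 0.93 [225.6, 298.1] [0.615  0.0934 0.0071]
cell_plus 0.55 [163.3, 249.8] [0.5984 0.1863 0.0071]
```

View pics/w1.png

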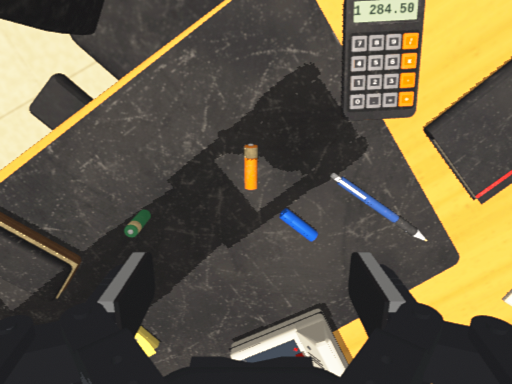

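The wrist picture shows the orange cell at (166, 250), nearly vertical with its cream end up, and the blue one at (225, 298). I'll go lower to tell the nub end for sure.

Scaled: -11 cm / 40 = -0.275, -0.7 cm / 40 = -0.0175.

Call:
{"name": "send_rows", "arguments": {"series": [[-0.005, -0.0175, -0.275, 0, 0, 0, 1], [-0.005, -0.0175, -0.275, 0, 0, 0, 1], [-0.005, -0.0175, -0.275, 0, 0, 0, 1], [-0.005, -0.0175, -0.275, 0, 0, 0, 1]]}}

```text
clock: 2.68
tool_pos: [0.5887, 0.1865, 0.0885]
ee_rot: [-2.667, -1.65, 0.023]
ft_force: [-1.9, -0.5, -1.1]
finger_gap: 0.999
grasp_force: 0.0
```

```bash
python3 - <<'E'
from h import *
np.set_printoptions(precision=4,suppress=True)
s=status.get_obs(); print(s['tool_pos'],s['ee_rot'],s['joints'])
cal=viewer.calibration("wrist"); im=viewer.capture("wrist"); cv2.imwrite("pics/w2.png",im)
r=nets.silhouettes("wrist","cell")
for x in r:
    p=np.argwhere(x["region"]).astype(float)
    q=p; mu=q.mean(0); w,v=np.linalg.eigh(np.cov(q.T)); d=v[:,1]; t=(q-mu)@d
    e=[atz(cal,mu+d*y,.0071) for y in(t.min(),(t.min()+t.max())/2,t.max())]
    print(x["conf"],x["pixel"],len(p),[mu+d*y for y in(t.min(),t.max())],np.array(e),np.degrees(np.arctan2(*(e[2]-e[0])[[1,0]])),np.linalg.norm(e[2]-e[0]))
px=np.array(r[0]["pixel"]).astype(int)
px=np.clip(px,65,320); cr=im[px[0]-65:px[0]+65,px[1]-65:px[1]+65]
cv2.imwrite("pics/w2c.png",cv2.resize(cr,(590,590),interpolation=cv2.INTER_CUBIC)); print(px)
E
```

```text
[0.5887 0.1865 0.0885] [-2.6668 -1.6501  0.0226] [0.1931 0.3326 1.7056 0.0001 1.1188 0.6557]
0.9 [266.0, 326.8] 901 [array([249.7738, 305.9888]), array([286.1527, 351.1024])] [[0.6051 0.1194 0.0071]
 [0.6152 0.0956 0.0071]
 [0.6257 0.0709 0.0071]] -67.05783258148061 0.0526458375093658
0.57 [187.4, 268.0] 1145 [array([219.0568, 263.4944]), array([154.9306, 264.9551])] [[0.5858 0.1593 0.0071]
 [0.598  0.1831 0.0071]
 [0.6094 0.2055 0.0071]] 62.85988007454642 0.05188404489199625
[266 320]
```

View pics/w2c.png

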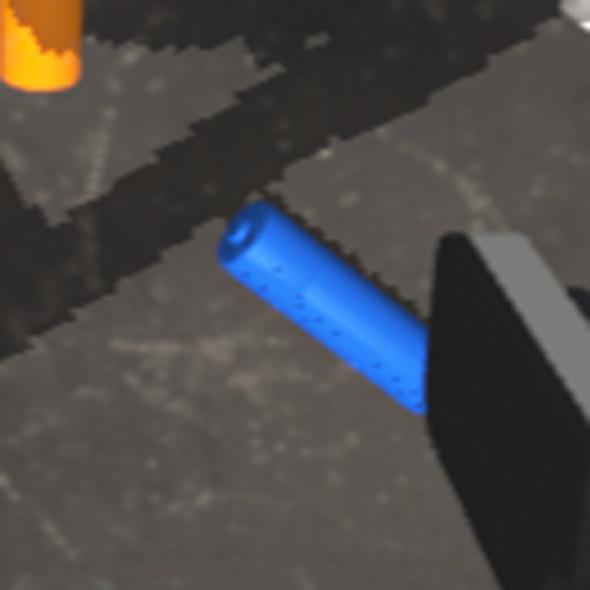

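That crop landed on the blue cell (a marker cap with a hole in its end), which is not the one wanted. The arm was also still settling, so I'll look again at the orange one.

Call:
{"name": "send_rows", "arguments": {"series": [[0, 0, 0, 0, 0, 0, 1], [0, 0, 0, 0, 0, 0, 1], [0, 0, 0, 0, 0, 0, 1]]}}

```text
clock: 3.03
tool_pos: [0.5988, 0.1874, 0.0997]
ee_rot: [2.672, 1.649, 0.008]
ft_force: [0.1, 0.0, 0.3]
finger_gap: 1.003
grasp_force: 0.0
```

```bash
cat >> h.py <<'E'
def axis(cal,m,z=.0071):
    q=np.argwhere(m).astype(float); mu=q.mean(0); w,v=np.linalg.eigh(np.cov(q.T)); d=v[:,1]; t=(q-mu)@d
    px=[mu+d*y for y in(t.min(),(t.min()+t.max())/2,t.max())]; e=np.array([atz(cal,p,z) for p in px])
    print(len(q),np.round(px),e.tolist(),"ang",np.degrees(np.arctan2(*(e[2]-e[0])[[1,0]])),"len",np.linalg.norm(e[2]-e[0]))
E
python3 - <<'E'
from h import *
s=status.get_obs(); print(s['tool_pos'],s['ee_rot'])
cal=viewer.calibration("wrist"); im=viewer.capture("wrist"); cv2.imwrite("pics/w3.png",im)
for x in nets.silhouettes("wrist","cell"): print(x["conf"],x["pixel"]); axis(cal,x["region"])
p=[int(v) for v in proj(cal,[.598,.183,.007])]; print(p)
cr=im[max(p[0]-50,0):p[0]+50,p[1]-50:p[1]+50]
cv2.imwrite("pics/w3c.png",cv2.resize(cr,(590,590),interpolation=cv2.INTER_CUBIC))
E
```

```text
[0.59877295 0.18740893 0.09973178] [2.67160991 1.64919462 0.00821761]
0.91 [269.8, 319.0]
994 [[250. 291.]
 [269. 315.]
 [287. 339.]] [[0.6045325615741237, 0.12000200821599677, 0.007099999999999995], [0.6159268671865461, 0.0942333847922982, 0.007099999999999995], [0.6277543836348463, 0.06748503980657403, 0.007099999999999995]] ang -66.14606378331223 len 0.0574219904804437
0.8 [191.6, 253.5]
1065 [[223. 251.]
 [192. 251.]
 [160. 252.]] [[0.58487846297288, 0.15803423106440723, 0.007099999999999995], [0.5975564762249199, 0.18251686923236052, 0.007099999999999995], [0.6095186198667223, 0.20561708443746843, 0.007099999999999995]] ang 62.62321217224659 len 0.0535841885902493
[190, 251]
```

View pics/w3c.png

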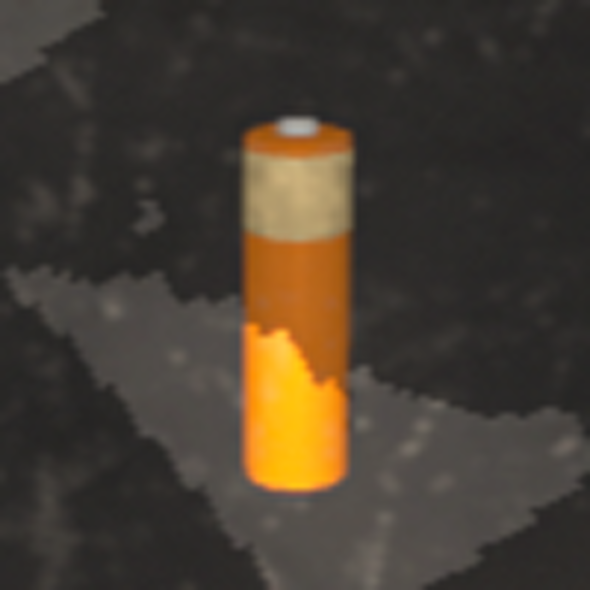

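The silver nub is on the cream end, top of the crop near (160, 251) in the full picture, so plus points along about +63° in world, which is tool +x. The cell middle is about (0.597, 0.1825). I'll descend over it.

Scaled: -7 cm / 40 = -0.175, -0.4 cm / 40 = -0.01, -0.5 degrees / 180 = -0.0028.

Call:
{"name": "send_rows", "arguments": {"series": [[-0.0025, -0.01, -0.175, 0, 0, -0.0028, 1], [-0.0025, -0.01, -0.175, 0, 0, -0.0028, 1], [-0.0025, -0.01, -0.175, 0, 0, -0.0028, 1], [-0.0025, -0.01, -0.175, 0, 0, -0.0028, 1], [-0.0025, -0.01, -0.175, 0, 0, -0.0028, 1], [-0.0025, -0.01, -0.175, 0, 0, -0.0028, 1]]}}

```text
clock: 3.63
tool_pos: [0.5981, 0.1831, 0.0293]
ee_rot: [2.679, 1.637, 0.008]
ft_force: [0.6, -0.2, 0.4]
finger_gap: 0.998
grasp_force: 0.0
```

Scaled: -2.4 cm / 40 = -0.06, -0.1 cm / 40 = -0.0025.

Call:
{"name": "send_rows", "arguments": {"series": [[-0.0025, 0, -0.06, 0, 0, 0, 1], [-0.0025, 0, -0.06, 0, 0, 0, 1], [-0.0025, 0, -0.06, 0, 0, 0, 0.2], [-0.0025, 0, -0.06, 0, 0, 0, -1], [-0.0025, 0, -0.06, 0, 0, 0, -1], [-0.0025, 0, -0.06, 0, 0, 0, -1], [-0.0025, 0, -0.06, 0, 0, 0, -1], [-0.0025, 0, -0.06, 0, 0, 0, -1], [-0.0025, 0, -0.06, 0, 0, 0, -1], [-0.0025, 0, -0.06, 0, 0, 0, -1]]}}

```text
clock: 4.47
tool_pos: [0.5946, 0.1826, 0.0025]
ee_rot: [2.681, 1.638, 0.0]
ft_force: [-0.6, -0.1, 0.7]
finger_gap: -0.001
grasp_force: 0.0
```

The gripper shut on nothing. I'll raise it a little and look.

Scaled: 9.5 cm / 40 = 0.2375.

Call:
{"name": "send_rows", "arguments": {"series": [[0, 0, 0.2375, 0, 0, 0, -1], [0, 0, 0.2375, 0, 0, 0, 1], [0, 0, 0.2375, 0, 0, 0, 1], [0, 0, 0.2375, 0, 0, 0, 1], [0, 0, 0.2375, 0, 0, 0, 1], [0, 0, 0.2375, 0, 0, 0, 1], [0, 0, 0.2375, 0, 0, 0, 1], [0, 0, 0.2375, 0, 0, 0, 1]]}}

```text
clock: 5.13
tool_pos: [0.5928, 0.1823, 0.095]
ee_rot: [-2.68, -1.637, 0.006]
ft_force: [0.3, 0.7, 0.4]
finger_gap: 0.978
grasp_force: 0.0
```

```bash
python3 - <<'E'
from h import *
s=status.get_obs(); print(s['tool_pos'],s['ee_rot'],s['finger_gap'])
cal=viewer.calibration("wrist"); im=viewer.capture("wrist"); cv2.imwrite("pics/w4.png",im)
for x in nets.silhouettes("wrist","cell"): print(x["conf"],x["pixel"]); axis(cal,x["region"])
E
```

```text
[0.59279438 0.1822863  0.09504331] [-2.67965527 -1.63694476  0.00614449] 0.978369396221172
0.91 [183.2, 256.8]
1067 [[215. 256.]
 [183. 256.]
 [152. 256.]] [[0.5855674579318291, 0.15886649036777487, 0.007099999999999995], [0.59765709059851, 0.1826756436071471, 0.007099999999999995], [0.6090554731210173, 0.20512345849463304, 0.007099999999999995]] ang 63.07979355148619 len 0.05187864645320566
0.73 [262.3, 323.8]
995 [[243. 298.]
 [262. 321.]
 [281. 345.]] [[0.6052201831400943, 0.12004807324298528, 0.007099999999999995], [0.6157845458073677, 0.09490276442398737, 0.007099999999999995], [0.6267475782170309, 0.06880854140117912, 0.007099999999999995]] ang -67.2111389072355 len 0.055578038487931365
```

View pics/w4.png

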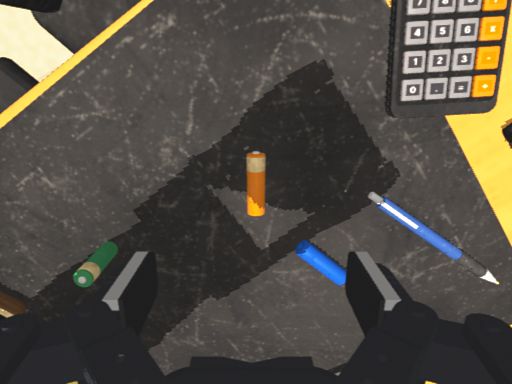

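The cell has not moved: it is still at (0.5977, 0.1827), 63°. The TCP was within 3 mm of it, so the fingers must have closed above it. In this view the open tips, near row 252, look further back than the stated TCP. I'll shut the gripper and check where its tips really are.

Call:
{"name": "send_rows", "arguments": {"series": [[0, 0, 0, 0, 0, 0, -1], [0, 0, 0, 0, 0, 0, -1], [0, 0, 0, 0, 0, 0, -1], [0, 0, 0, 0, 0, 0, -1], [0, 0, 0, 0, 0, 0, -1], [0, 0, 0, 0, 0, 0, -1], [0, 0, 0, 0, 0, 0, -1]]}}

```text
clock: 5.82
tool_pos: [0.5946, 0.1826, 0.0975]
ee_rot: [2.681, 1.638, 0.0]
ft_force: [0.3, 0.7, 0.2]
finger_gap: 0.006
grasp_force: 0.0
```

```bash
python3 - <<'E'
from h import *
s=status.get_obs(); print(s['tool_pos'],s['ee_rot'],s['finger_gap'])
tp=s['tool_pos']; out=[]
for n in("side","scene","wrist"):
    cal=viewer.calibration(n); im=viewer.capture(n)
    p=proj(cal,tp); g=proj(cal,tp+[0,0,.03]); print(n,p,g)
    h=60 if n!="wrist" else 100
    r,c=[int(v) for v in p]; r=max(r,h); cr=im[r-h:r+h,c-h:c+h]; k=390/cr.shape[1]
    cr=cv2.resize(cr,(390,390),interpolation=cv2.INTER_CUBIC)
    for q,col in((p,(255,0,255)),(g,(0,255,255))):
        cv2.drawMarker(cr,(int((q[1]-c+h)*k),int((q[0]-r+h)*k)),col,cv2.MARKER_CROSS,12,1)
    out.append(cr)
o=np.hstack(out[:2]); cv2.imwrite("pics/tip.png",o); cv2.imwrite("pics/tipw.png",np.hstack([out[0],out[2]]))
E
```

```text
[0.59458435 0.1825966  0.09746767] [2.68089703e+00 1.63771518e+00 1.27442591e-04] 0.005544956462301295
side (np.float64(209.68693881386378), np.float64(253.9238504360476)) (np.float64(196.26116340611497), np.float64(253.82126618872778))
scene (np.float64(171.22878247844963), np.float64(220.46840512932275)) (np.float64(161.78723777451333), np.float64(219.45460134282106))
wrist (np.float64(232.65482499045038), np.float64(249.81488037227618)) (np.float64(259.7159208995983), np.float64(249.5409871958592))
```

View pics/tipw.png

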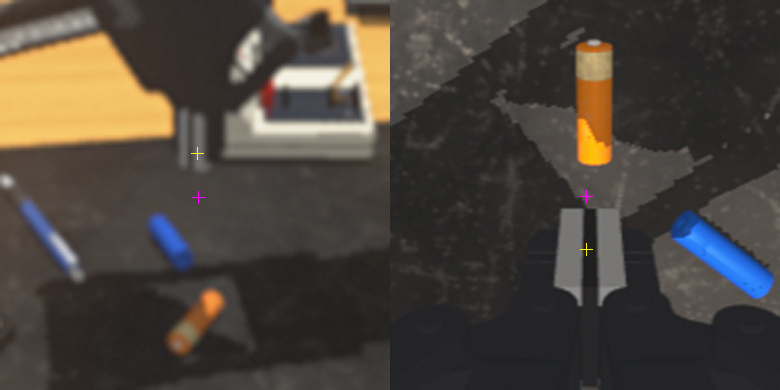

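The picture shows the shut finger tips (crop row ~168 side, ~208 wrist) clearly above the reported TCP mark, by about 20–30 mm, though laterally in line. I'll find the true tip offset by a gentle touch of the desk beside the cell.

Scaled: -10.6 cm / 40 = -0.265, -8 cm / 40 = -0.2.

Call:
{"name": "send_rows", "arguments": {"series": [[-0.1125, 0.055, 0, 0, 0, 0, -1], [-0.1125, 0.055, -0.1, 0, 0, 0, -1], [-0.1125, 0.055, -0.2, 0, 0, 0, -1], [-0.1125, 0.055, -0.265, 0, 0, 0, -1], [-0.1125, 0.055, -0.265, 0, 0, 0, -1], [-0.1125, 0.055, -0.265, 0, 0, 0, -1], [-0.1125, 0.055, -0.265, 0, 0, 0, -1]]}}

```text
clock: 6.55
tool_pos: [0.5513, 0.2049, -0.0069]
ee_rot: [2.68, 1.637, 0.004]
ft_force: [0.0, -0.8, 0.9]
finger_gap: -0.002
grasp_force: 0.0
```

Scaled: -0.4 cm / 40 = -0.01.

Call:
{"name": "send_rows", "arguments": {"series": [[0, 0, -0.01, 0, 0, 0, -1], [0, 0, -0.01, 0, 0, 0, -1], [0, 0, -0.01, 0, 0, 0, -1]]}}

```text
clock: 6.8
tool_pos: [0.5511, 0.2049, -0.0109]
ee_rot: [2.68, 1.637, 0.004]
ft_force: [-0.9, -0.2, -0.0]
finger_gap: 0.0
grasp_force: 0.0
```

Call:
{"name": "send_rows", "arguments": {"series": [[0, 0, -0.01, 0, 0, 0, -1], [0, 0, -0.01, 0, 0, 0, -1]]}}

```text
clock: 6.97
tool_pos: [0.5496, 0.2045, -0.0165]
ee_rot: [2.681, 1.638, 0.0]
ft_force: [-0.7, 0.1, -0.2]
finger_gap: 0.0
grasp_force: 0.0
```

Scaled: -0.3 cm / 40 = -0.0075.

Call:
{"name": "send_rows", "arguments": {"series": [[0, 0, -0.0075, 0, 0, 0, -1], [0, 0, -0.0075, 0, 0, 0, -1]]}}

```text
clock: 7.13
tool_pos: [0.5491, 0.2045, -0.0201]
ee_rot: [-2.681, -1.638, 0.001]
ft_force: [-1.0, 0.0, 0.3]
finger_gap: -0.006
grasp_force: 0.0
```

Scaled: -0.3 cm / 40 = -0.0075.

Call:
{"name": "send_rows", "arguments": {"series": [[0, 0, -0.0075, 0, 0, 0, -1], [0, 0, -0.0075, 0, 0, 0, -1]]}}

```text
clock: 7.3
tool_pos: [0.549, 0.2045, -0.0233]
ee_rot: [-2.681, -1.637, 0.002]
ft_force: [0.0, 0.9, -0.7]
finger_gap: -0.001
grasp_force: 0.0
```

Scaled: -0.2 cm / 40 = -0.005.

Call:
{"name": "send_rows", "arguments": {"series": [[0, 0, -0.005, 0, 0, 0, -1], [0, 0, -0.005, 0, 0, 0, -1]]}}

```text
clock: 7.47
tool_pos: [0.5498, 0.2046, -0.0246]
ee_rot: [2.681, 1.638, 0.001]
ft_force: [0.4, 0.2, 0.2]
finger_gap: -0.0
grasp_force: 0.0
```

Call:
{"name": "send_rows", "arguments": {"series": [[0, 0, -0.005, 0, 0, 0, -1], [0, 0, -0.005, 0, 0, 0, -1]]}}

```text
clock: 7.63
tool_pos: [0.5499, 0.2047, -0.0248]
ee_rot: [-2.681, -1.638, 0.001]
ft_force: [-3.6, -1.6, 9.8]
finger_gap: 0.003
grasp_force: 5.1
```

The desk is touched at a reported TCP z of −0.025, so the true tips are 25 mm behind the reported TCP. I'll use that offset from now on: back over the cell, open, and descend to TCP z ≈ −0.021.

Scaled: 4.7 cm / 40 = 0.1175, -2.2 cm / 40 = -0.055.

Call:
{"name": "send_rows", "arguments": {"series": [[0, 0, 0.1, 0, 0, 0, 1], [0.1175, -0.055, 0.1, 0, 0, 0, 1], [0.1175, -0.055, 0.1, 0, 0, 0, 1], [0.1175, -0.055, 0.1, 0, 0, 0, 1], [0.1175, -0.055, 0.1, 0, 0, 0, 1], [0.1175, -0.055, 0.1, 0, 0, 0, 1], [0.1175, -0.055, 0.1, 0, 0, 0, 1], [0.1175, -0.055, 0.1, 0, 0, 0, 1]]}}

```text
clock: 8.3
tool_pos: [0.5949, 0.1829, 0.0122]
ee_rot: [-2.68, -1.638, 0.004]
ft_force: [0.3, 0.4, 0.7]
finger_gap: 0.999
grasp_force: 0.0
```

Scaled: -3.3 cm / 40 = -0.0825, 0.2 cm / 40 = 0.005.

Call:
{"name": "send_rows", "arguments": {"series": [[0.005, 0, -0.0825, 0, 0, 0, 1], [0.005, 0, -0.0825, 0, 0, 0, 1], [0.005, 0, -0.0825, 0, 0, 0, 1], [0.005, 0, -0.0825, 0, 0, 0, -1], [0.005, 0, -0.0825, 0, 0, 0, -1], [0.005, 0, -0.0825, 0, 0, 0, -1], [0.005, 0, -0.0825, 0, 0, 0, -1], [0.005, 0, -0.0825, 0, 0, 0, -1], [0.005, 0, -0.0825, 0, 0, 0, -1], [0.005, 0, -0.0825, 0, 0, 0, -1]]}}

```text
clock: 9.13
tool_pos: [0.5991, 0.1827, -0.0186]
ee_rot: [2.681, 1.638, 0.001]
ft_force: [-0.9, 0.2, 4.1]
finger_gap: 0.131
grasp_force: 58.6
```

Gripped (58.6 N). I'll lift, and work out the tester's rough yaw from the scene picture.

Scaled: 15 cm / 40 = 0.375, 12 cm / 40 = 0.3.

Call:
{"name": "send_rows", "arguments": {"series": [[0, 0, 0.1, 0, 0, 0, -1], [0, 0, 0.2, 0, 0, 0, -1], [0, 0, 0.3, 0, 0, 0, -1], [0, 0, 0.375, 0, 0, 0, -1], [0, 0, 0.375, 0, 0, 0, -1], [0, 0, 0.375, 0, 0, 0, -1]]}}

```text
clock: 9.63
tool_pos: [0.6009, 0.183, 0.1339]
ee_rot: [2.679, 1.636, 0.01]
ft_force: [-0.1, -0.1, -1.0]
finger_gap: 0.133
grasp_force: 58.9
```

```bash
python3 - <<'E'
from h import *
np.set_printoptions(precision=4,suppress=True)
cal=viewer.calibration("scene")
f=lambda x,y:((y-258)*.3+205,x*.3+270)
for n,p,z in(("FL",(27,450),.03),("FR",(322,568),.03),("hoodTL",(95,278),.066),("hoodTR",(385,375),.066),("dial",(265,470),.047),("redtop",(133,352),.055),("leaf",(100,420),.05)):
    print(n,atz(cal,f(*p),z))
E
```

```text
FL [ 0.4603 -0.0264  0.03  ]
FR [ 0.4588 -0.2177  0.03  ]
hoodTL [ 0.5832 -0.0215  0.066 ]
hoodTR [ 0.5853 -0.2167  0.066 ]
dial [ 0.4985 -0.1682  0.047 ]
redtop [ 0.5435 -0.0646  0.055 ]
leaf [ 0.4879 -0.0639  0.05  ]
```

The tester's yaw is about 0, centre about (0.523, −0.121), so the seat is near y −0.066. I'll turn −63° and go to a viewing pose.

Scaled: -27 cm / 40 = -0.675, -12.6 cm / 40 = -0.315, -63 degrees / 180 = -0.35.

Call:
{"name": "send_rows", "arguments": {"series": [[-0.315, -0.675, 0, 0, 0, -0.35, -1], [-0.315, -0.675, 0, 0, 0, -0.35, -1], [-0.315, -0.675, 0, 0, 0, -0.35, -1], [-0.315, -0.675, 0, 0, 0, -0.35, -1], [-0.315, -0.675, 0, 0, 0, -0.35, -1], [-0.315, -0.675, 0, 0, 0, -0.35, -1], [-0.315, -0.675, 0, 0, 0, -0.35, -1], [-0.315, -0.675, 0, 0, 0, -0.35, -1], [-0.315, -0.675, 0, 0, 0, -0.35, -1], [-0.315, -0.675, 0, 0, 0, -0.35, -1]]}}

```text
clock: 10.47
tool_pos: [0.4702, -0.0879, 0.1281]
ee_rot: [-3.14, 0.011, 0.007]
ft_force: [-0.1, 1.4, -0.0]
finger_gap: 0.13
grasp_force: 58.9
```

Call:
{"name": "send_rows", "arguments": {"series": [[0, 0, 0, 0, 0, 0, -1], [0, 0, 0, 0, 0, 0, -1], [0, 0, 0, 0, 0, 0, -1], [0, 0, 0, 0, 0, 0, -1]]}}

```text
clock: 10.8
tool_pos: [0.4725, -0.0868, 0.13]
ee_rot: [-3.141, 0.001, 0.001]
ft_force: [0.4, -0.2, 1.0]
finger_gap: 0.129
grasp_force: 58.9
```

```bash
python3 - <<'E'
from h import *
from scipy.spatial.transform import Rotation as Ro
np.set_printoptions(precision=4,suppress=True)
s=status.get_obs(); print(s['tool_pos'],Ro.from_rotvec(s['ee_rot']).as_matrix(),s['joints'],s['finger_gap'])
cal=viewer.calibration("wrist"); im=viewer.capture("wrist"); cv2.imwrite("pics/w5.png",im)
for q,z in(("plus_contact",.05),("leaf_spring",.05),("dial",.05),("cell",.15)):
    for x in nets.find_in("wrist",q): print(q,x["conf"],x["pixel"],atz(cal,x["pixel"],z))
cv2.imwrite("pics/w5v.png",cv2.resize(im,(800,600),interpolation=cv2.INTER_CUBIC))
E
```

```text
[ 0.4725 -0.0868  0.13  ] [[ 1.     -0.0007 -0.0008]
 [-0.0007 -1.      0.0003]
 [-0.0008 -0.0003 -1.    ]] [-0.3278 -0.0112  2.0145  0.      1.1391  1.2436] 0.12881492419453008
plus_contact 0.66 [98.8, 294.6] [ 0.5413 -0.1191  0.05  ]
leaf_spring 0.72 [177.1, 223.0] [ 0.4839 -0.0666  0.05  ]
leaf_spring 0.42 [99.1, 293.4] [ 0.5411 -0.1182  0.05  ]
dial 0.73 [96.2, 293.0] [ 0.5431 -0.1179  0.05  ]
dial 0.61 [153.1, 358.0] [ 0.5022 -0.1678  0.05  ]
cell 0.68 [252.4, 253.2] [ 0.4723 -0.089   0.15  ]
cell 0.66 [5.4, 9.5] [0.5799 0.0064 0.15  ]
```

View pics/w5v.png

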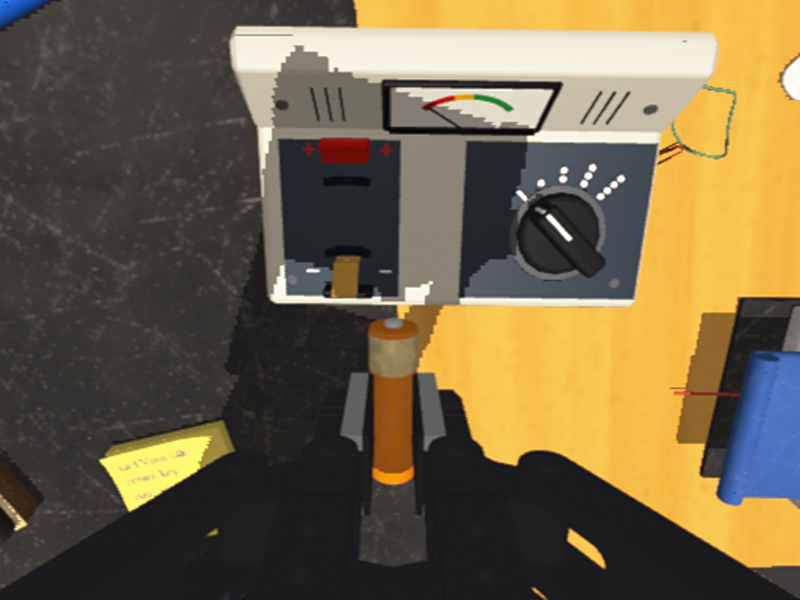

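The picture (800x600 coordinates) shows the red post top at (344, 150), saddles at (346, 181) and (347, 251), and the leaf lip at (345, 262). The dial is centred at (558, 232) with its white line up-left at rest. The cell is held straight, nub up at (393, 320), flat end at (393, 482). Next I'll turn these into positions.

```bash
python3 - <<'E'
from h import *
from scipy.optimize import least_squares
np.set_printoptions(precision=4,suppress=True)
cal=viewer.calibration("wrist"); s=status.get_obs(); print(s['tool_pos'])
f=lambda x,y:(y/1.5625,x/1.5625)
for n,p,z in(("saddleR",(346,181),.04),("saddleF",(347,251),.04),("redtop front",(344,163),.055),("redtop L",(320,163),.055),("redtop R",(369,163),.055),("FL",(270,300),.03),("FR",(632,303),.03),("hood L",(262,127),.03),("hood R",(660,132),.03),("leaflip",(346,256),.062),("leaflipbase",(346,297),.042),("skirt",(558,233),.037),("whiteline0",(535,206),.056),("wl1",(570,240),.056),("barTL",(528,212),.056),("barBR",(598,270),.056),("dot3",(590,176),.03)):
    print(n,atz(cal,f(*p),z))
# held cell: unknown mid x, pitch, z
tp=s['tool_pos']
def res(v):
    m=np.array([v[0],tp[1]+v[3],v[2]]); a=np.array([np.cos(v[1]),0,np.sin(v[1])]); n=np.array([-a[2],0,a[0]])
    nub=proj(cal,m+.0255*a); fl=proj(cal,m-.0255*a+.0071*n)
    return [(nub[0]-319/1.5625), fl[0]-484/1.5625,nub[1]-393/1.5625,(v[2]-tp[2]-.0257)*500]
r=least_squares(res,[tp[0],0,tp[2]+.0257,0]); print("cell midx,pitch,z,dy",r.x,r.fun)
E
```

```text
[ 0.4727 -0.0872  0.1304]
saddleR [ 0.529  -0.0664  0.04  ]
saddleF [ 0.4948 -0.0658  0.04  ]
redtop front [ 0.5381 -0.067   0.055 ]
redtop L [ 0.5381 -0.0562  0.055 ]
redtop R [ 0.5381 -0.0782  0.055 ]
FL [ 0.4661 -0.023   0.03  ]
FR [ 0.4638 -0.217   0.03  ]
hood L [ 0.554  -0.0255  0.03  ]
hood R [ 0.5511 -0.219   0.03  ]
leaflip [ 0.4971 -0.0673  0.062 ]
leaflipbase [ 0.4713 -0.0648  0.042 ]
skirt [ 0.503  -0.1717  0.037 ]
whiteline0 [ 0.5188 -0.1539  0.056 ]
wl1 [ 0.503  -0.1715  0.056 ]
barTL [ 0.5161 -0.1509  0.056 ]
barBR [ 0.4886 -0.1862  0.056 ]
dot3 [ 0.5303 -0.1872  0.03  ]
cell midx,pitch,z,dy [ 0.4742  0.033   0.1561 -0.0015] [ 0. -0. -0.  0.]
```

Seat ≈ (0.513, −0.066), yaw about −0.5°. The held cell's middle is at (0.474, −0.0887), 25.7 mm above the TCP reading. I'm aiming 3 mm towards −x of the seat.

Scaled: -5.5 cm / 40 = -0.1375, 2.2 cm / 40 = 0.055.

Call:
{"name": "send_rows", "arguments": {"series": [[0.09, 0.055, 0, 0, 0, 0, -1], [0.09, 0.055, -0.1, 0, 0, 0, -1], [0.09, 0.055, -0.1375, 0, 0, 0, -1], [0.09, 0.055, -0.1375, 0, 0, 0, -1], [0.09, 0.055, -0.1375, 0, 0, 0, -1], [0.09, 0.055, -0.1375, 0, 0, 0, -1], [0.09, 0.055, -0.1375, 0, 0, 0, -1]]}}

```text
clock: 11.63
tool_pos: [0.51, -0.066, 0.0773]
ee_rot: [3.141, -0.005, 0.005]
ft_force: [-0.9, -0.7, 0.3]
finger_gap: 0.128
grasp_force: 58.9
```

```bash
python3 - <<'E'
from h import *
np.set_printoptions(precision=4,suppress=True)
s=status.get_obs(); print(s['tool_pos'],s['ee_rot'])
cal=viewer.calibration("wrist"); im=viewer.capture("wrist"); cv2.imwrite("pics/w6.png",im)
def rows(m): 
    p=np.argwhere(m); return p.min(0),p.max(0),p.mean(0),len(p)
hsv=cv2.cvtColor(im,cv2.COLOR_BGR2HSV); h,S,V=[hsv[...,i] for i in range(3)]
red=((h<4)|(h>175))&(S>150)&(V>50); org=(h>=6)&(h<20)&(S>140)&(V>60)
for n,m in(("red",red),("org",org)):
    k,l,st,ce=cv2.connectedComponentsWithStats(m.astype(np.uint8))
    for i in range(1,k):
        if st[i,4]>60: print(n,st[i],ce[i])
for x in nets.find_in("wrist","cell"): print(x)
print("pred seat",proj(cal,[.5132,-.0665,.042]),"post face z.044",proj(cal,[.5387,-.0665,.044]))
E
```

```text
[ 0.51   -0.066   0.0773] [ 3.1407 -0.0049  0.0053]
red [310 127  26   8  63] [322.8095 130.127 ]
red [230 150  38  22 805] [248.4783 160.5714]
org [ 247    0  226   80 2271] [357.6896  71.3347]
org [236 204  32  14 307] [251.1726 211.2345]
org [ 236  236   31   75 1744] [251.0092 274.6141]
org [ 298  263  214  110 2180] [481.7968 314.4913]
org [363 338  25  26 100] [375.4  351.14]
{'pixel': [36.1, 19.8], 'conf': 0.95}
{'pixel': [252.6, 252.4], 'conf': 0.93}
pred seat (np.float64(207.51918687103756), np.float64(249.84998861076443)) post face z.044 (np.float64(169.48566849802486), np.float64(249.6162940468857))
```

Scaled: -3 cm / 40 = -0.075, -1.5 cm / 40 = -0.0375.

Call:
{"name": "send_rows", "arguments": {"series": [[-0.005, 0.0025, -0.0375, 0, 0, 0, -1], [-0.005, 0.0025, -0.075, 0, 0, 0, -1], [-0.005, 0.0025, -0.075, 0, 0, 0, -1], [-0.005, 0.0025, -0.075, 0, 0, 0, -1]]}}

```text
clock: 12.07
tool_pos: [0.5061, -0.0644, 0.0454]
ee_rot: [-3.141, 0.005, 0.001]
ft_force: [-0.3, -0.2, 0.9]
finger_gap: 0.13
grasp_force: 58.9
```

Call:
{"name": "send_rows", "arguments": {"series": [[0.0025, 0, -0.02, 0, 0, 0, -1], [0.0025, 0, -0.04, 0, 0, 0, -1], [0.0025, 0, -0.04, 0, 0, 0, -1], [0.0025, 0, -0.04, 0, 0, 0, -1]]}}

```text
clock: 12.4
tool_pos: [0.5083, -0.0646, 0.0297]
ee_rot: [3.141, -0.004, 0.002]
ft_force: [1.0, -0.9, 0.9]
finger_gap: 0.121
grasp_force: 59.0
```

Scaled: -1 cm / 40 = -0.025, -0.5 cm / 40 = -0.0125.

Call:
{"name": "send_rows", "arguments": {"series": [[0, 0, -0.0125, 0, 0, 0, -1], [0, 0, -0.025, 0, 0, 0, -1], [0, 0, -0.025, 0, 0, 0, -1], [0, 0, -0.025, 0, 0, 0, -1]]}}

```text
clock: 12.73
tool_pos: [0.5069, -0.0642, 0.0186]
ee_rot: [-3.141, 0.005, 0.002]
ft_force: [0.8, 1.0, -1.0]
finger_gap: 0.128
grasp_force: 58.9
```

Scaled: -0.3 cm / 40 = -0.0075.

Call:
{"name": "send_rows", "arguments": {"series": [[0, 0, -0.0075, 0, 0, 0, -1], [0, 0, -0.0075, 0, 0, 0, -1], [0, 0, -0.0075, 0, 0, 0, -1]]}}

```text
clock: 12.98
tool_pos: [0.5079, -0.0642, 0.0165]
ee_rot: [-3.141, 0.005, -0.001]
ft_force: [2.0, 1.8, 1.1]
finger_gap: 0.132
grasp_force: 59.1
```

```bash
python3 - <<'E'
from h import *
np.set_printoptions(precision=4,suppress=True)
s=status.get_obs(); print(s['tool_pos'],s['ee_rot'],s['ft_force'])
cal=viewer.calibration("wrist"); im=viewer.capture("wrist"); cv2.imwrite("pics/w7.png",im); cv2.imwrite("pics/s7.png",viewer.capture("side")); cv2.imwrite("pics/sc7.png",viewer.capture("scene"))
hsv=cv2.cvtColor(im,cv2.COLOR_BGR2HSV); h,S,V=[hsv[...,i] for i in range(3)]
red=((h<4)|(h>175))&(S>150)&(V>50); org=(h>=6)&(h<20)&(S>140)&(V>60)
for n,m in(("red",red),("org",org)):
    k,l,st,ce=cv2.connectedComponentsWithStats(m.astype(np.uint8))
    for i in range(1,k):
        if st[i,4]>60 and 200<ce[i][0]<300: print(n,st[i],ce[i])
E
```

```text
[ 0.5079 -0.0642  0.0165] [-3.1412  0.0048 -0.0009] [1.9963 1.7946 1.082 ]
red [ 225  168   55   32 1651] [251.7075 183.679 ]
red [205 172  14  13  74] [211.4189 178.0541]
red [285 173  14  12  66] [291.9091 178.7576]
org [235 204  33  14 310] [251.0129 211.271 ]
org [ 236  237   31  118 2965] [250.6078 298.029 ]
```

The forces (+2 N in x from the leaf, a small lift) and the red edge at row 200 against the nub at 203 show the cell is in, about 2 mm short of the post. I'll release it.

Call:
{"name": "send_rows", "arguments": {"series": [[0, 0, 0, 0, 0, 0, 0], [0, 0, 0, 0, 0, 0, 0], [0, 0, 0, 0, 0, 0, 0], [0, 0, 0, 0, 0, 0, 0], [0, 0, 0.025, 0, 0, 0, 0], [0, 0, 0.125, 0, 0, 0, 0], [0, 0, 0.225, 0, 0, 0, 0], [0, 0, 0.225, 0, 0, 0, 0], [0, 0, 0.225, 0, 0, 0, 0]]}}

```text
clock: 13.88
tool_pos: [0.5108, -0.0654, 0.1108]
ee_rot: [3.139, -0.004, 0.013]
ft_force: [-0.4, 0.6, -0.5]
finger_gap: 0.501
grasp_force: 0.0
```

Scaled: -4 cm / 40 = -0.1, -2 cm / 40 = -0.05.

Call:
{"name": "send_rows", "arguments": {"series": [[-0.1, -0.05, 0.05, 0, 0, 0, 0], [-0.1, -0.05, 0.05, 0, 0, 0, 0], [-0.1, -0.05, 0.05, 0, 0, 0, 0], [-0.1, -0.05, 0.05, 0, 0, 0, 0]]}}

```text
clock: 14.22
tool_pos: [0.4673, -0.0844, 0.126]
ee_rot: [-3.141, 0.006, -0.0]
ft_force: [0.2, -0.8, 0.2]
finger_gap: 0.497
grasp_force: 0.0
```

```bash
python3 - <<'E'
from h import *
np.set_printoptions(precision=4,suppress=True)
s=status.get_obs(); print(s['tool_pos'],s['ee_rot'],s['joints'],s['finger_gap'])
cal=viewer.calibration("wrist"); im=viewer.capture("wrist"); cv2.imwrite("pics/w8.png",im); sd=viewer.capture("side")
for x in nets.find_in("wrist","cell"): print("cell",x,atz(cal,x["pixel"],.049))
for x in nets.silhouettes("wrist","dial"):
    print(x["conf"],x["pixel"],atz(cal,x["pixel"],.047))
hsv=cv2.cvtColor(im,cv2.COLOR_BGR2HSV); h,S,V=[hsv[...,i] for i in range(3)]
org=(h>=6)&(h<22)&(S>100)&(V>50); 
p=[int(v) for v in proj(cal,[.51,-.0665,.045])]; k=np.zeros_like(org); k[p[0]-60:p[0]+60,p[1]-16:p[1]+16]=1
axis(cal,org&k,.046)
cr=cv2.resize(im[0:256],(800,400),interpolation=cv2.INTER_CUBIC)
p=[int(v) for v in proj(viewer.calibration("side"),[.51,-.0665,.045])]; print(p)
c2=cv2.resize(sd[p[0]-35:p[0]+15,p[1]-50:p[1]+50],(400,200),interpolation=cv2.INTER_CUBIC)
o=np.zeros((600,800,3),np.uint8); o[:400]=cr; o[400:,:400]=c2; cv2.imwrite("pics/v8.png",o)
E
```

```text
[ 0.4673 -0.0844  0.126 ] [-3.1412  0.0062 -0.0004] [-0.3269 -0.0191  2.0305  0.0005  1.1301  1.2477] 0.4971959751433516
cell {'pixel': [130.4, 223.2], 'conf': 0.74} [ 0.5145 -0.0657  0.049 ]
cell {'pixel': [143.1, 364.3], 'conf': 0.21} [ 0.5047 -0.1685  0.049 ]
0.66 [147.3, 364.0] [ 0.5013 -0.1692  0.047 ]
1667 [[188. 224.]
 [134. 224.]
 [ 80. 223.]] [[0.47016466384851274, -0.06456422964780659, 0.045999999999999985], [0.5114926357378488, -0.06564098917818875, 0.045999999999999985], [0.5490475475888392, -0.06661944535204836, 0.045999999999999985]] ang -1.4924473672540588 len 0.0789096525070338
[174, 287]
```

View pics/v8.png

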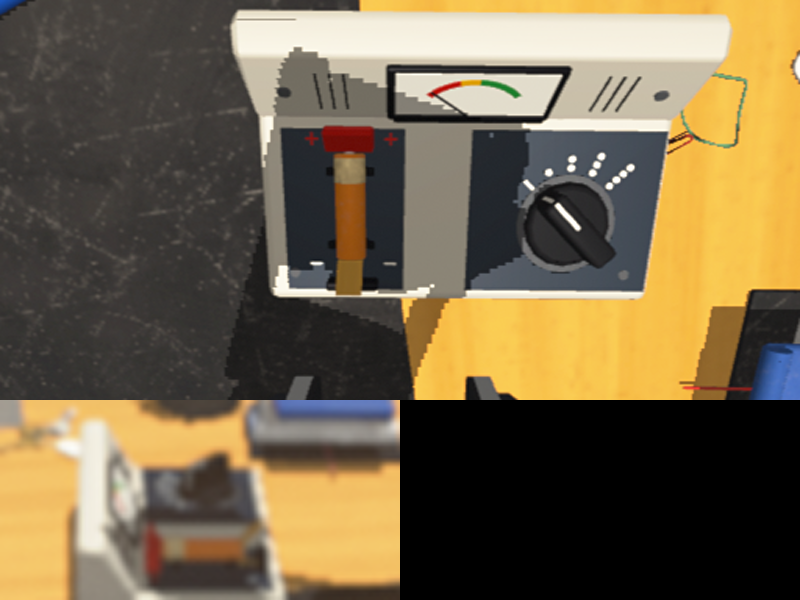

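The picture shows the cell seated: nub on the red post at (348, 150), flat end against the leaf at (350, 262), level in the side crop, and the needle at the far left (dial at rest). Now I'll fix the dial centre.

```bash
python3 - <<'E'
from h import *
np.set_printoptions(precision=4,suppress=True)
cal=viewer.calibration("wrist"); im=cv2.imread("pics/w8.png")
f=lambda x,y:(y/1.5625,x/1.5625)
print("skirt",atz(cal,f(567,223),.035),"bar",atz(cal,f(571,227),.056))
for n,p in(("a",(528,203)),("b",(545,187)),("c",(597,268)),("d",(615,250))): print(n,atz(cal,f(*p),.056))
g=cv2.medianBlur(cv2.cvtColor(im,cv2.COLOR_BGR2GRAY),3)[80:200,310:420]
c=cv2.HoughCircles(g,cv2.HOUGH_GRADIENT,1,30,param1=80,param2=12,minRadius=24,maxRadius=34)
if c is not None:
    for x in c[0][:3]: print(x, atz(cal,(x[1]+80,x[0]+310),.035))
hsv=cv2.cvtColor(im,cv2.COLOR_BGR2HSV); w=(hsv[...,1]<60)&(hsv[...,2]>150)
k=np.zeros_like(w); k[127:152,353:375]=1; axis(cal,w&k,.056)
E
```

```text
skirt [ 0.5035 -0.1717  0.035 ] bar [ 0.505  -0.1667  0.056 ]
a [ 0.5159 -0.1464  0.056 ]
b [ 0.5229 -0.1534  0.056 ]
c [ 0.4858 -0.1807  0.056 ]
d [ 0.4943 -0.188   0.056 ]
[52.5 60.5 30.1] [ 0.5052 -0.1713  0.035 ]
84 [[147. 370.]
 [138. 363.]
 [130. 356.]] [[0.5040049004456526, -0.17035339147364165, 0.055999999999999994], [0.5097849086299673, -0.1645189892343967, 0.055999999999999994], [0.5154819993098453, -0.15876828481323968, 0.055999999999999994]] ang 45.26833277618994 len 0.016307620754461485
```

Dial centre ≈ (0.503, −0.171), bar at 45.3°. I'll move above it with tool x turned to 45°.

Scaled: -8.6 cm / 40 = -0.215, 3.6 cm / 40 = 0.09, 45 degrees / 180 = 0.25.

Call:
{"name": "send_rows", "arguments": {"series": [[0.09, -0.215, 0, 0, 0, 0.25, 0], [0.09, -0.215, 0, 0, 0, 0.25, 0], [0.09, -0.215, -0.05, 0, 0, 0.25, 0], [0.09, -0.215, -0.1, 0, 0, 0.25, 0], [0.09, -0.215, -0.1125, 0, 0, 0.25, 0], [0.09, -0.215, -0.1125, 0, 0, 0.25, 0], [0.09, -0.215, -0.1125, 0, 0, 0.25, 0], [0.09, -0.215, -0.1125, 0, 0, 0.25, 0], [0.09, -0.215, -0.1125, 0, 0, 0.25, 0], [0.09, -0.215, -0.1125, 0, 0, 0.25, 0]]}}

```text
clock: 15.25
tool_pos: [0.5039, -0.1702, 0.0813]
ee_rot: [-2.904, -1.197, -0.0]
ft_force: [-0.8, -0.7, 0.0]
finger_gap: 0.494
grasp_force: 0.0
```

```bash
cat > chk.py <<'E'
from h import *
from scipy.spatial.transform import Rotation as Ro
np.set_printoptions(precision=4,suppress=True)
s=status.get_obs(); T=Ro.from_rotvec(s['ee_rot']).as_matrix()
print(s['clock'],s['tool_pos'],"yaw",np.degrees(np.arctan2(T[1,0],T[0,0])),"j",s['joints'],"ft",s['ft_force'],s['wrist_torque'],"gap",s['finger_gap'],s['grasp_force'])
E
python3 - <<'E'
from chk import *
cal=viewer.calibration("wrist"); im=viewer.capture("wrist"); cv2.imwrite("pics/w9.png",im)
hsv=cv2.cvtColor(im,cv2.COLOR_BGR2HSV); w=(hsv[...,1]<60)&(hsv[...,2]>150)
p=[int(v) for v in proj(cal,[.509,-.165,.056])]; print(p, proj(cal,[.503,-.171,.056]), proj(cal,s['tool_pos']))
n,l,st,ce=cv2.connectedComponentsWithStats(w.astype(np.uint8))
for i in range(1,n):
    if st[i,4]>20 and abs(ce[i][0]-p[1])<40 and abs(ce[i][1]-p[0])<40: print(st[i],ce[i]); axis(cal,l==i,.056)
E
```

```text
15.25 [ 0.5039 -0.1702  0.0813] yaw 44.80465318472629 j [-0.4579  0.1655  1.9288  0.0001  1.0473  0.3309] ft [-0.8211 -0.6905  0.0425] [0.0305 0.0067 0.0073] gap 0.49447673009719245 0.0
[204, 249] (np.float64(217.82472677787825), np.float64(249.36024366865243)) (np.float64(233.1507876856364), np.float64(249.2171421462348))
[249 193   2  24  46] [249.4783 204.9783]
46 [[216. 250.]
 [205. 249.]
 [193. 249.]] [[0.5039346067295412, -0.17023293833050107, 0.055999999999999994], [0.5092448679431222, -0.16493165769316165, 0.055999999999999994], [0.5144409620969571, -0.15974435103919357, 0.055999999999999994]] ang 44.95151044017688 len 0.014845671641047676
```

Aligned. I'll descend and close on the bar.

Scaled: -6.6 cm / 40 = -0.165, -5 cm / 40 = -0.125.

Call:
{"name": "send_rows", "arguments": {"series": [[0, 0, -0.075, 0, 0, 0, 0], [0, 0, -0.125, 0, 0, 0, 0], [0, 0, -0.165, 0, 0, 0, 0], [0, 0, -0.165, 0, 0, 0, 0], [0, 0, -0.165, 0, 0, 0, 0], [0, 0, -0.165, 0, 0, 0, -1], [0, 0, -0.165, 0, 0, 0, -1], [0, 0, -0.165, 0, 0, 0, -1], [0, 0, -0.165, 0, 0, 0, -1], [0, 0, -0.165, 0, 0, 0, -1]]}}

```text
clock: 16.13
tool_pos: [0.5033, -0.1694, 0.0172]
ee_rot: [-2.902, -1.197, 0.0]
ft_force: [-3.4, 4.5, 6.5]
finger_gap: 0.118
grasp_force: 60.1
```

```bash
python3 chk.py
```

```text
16.1333 [ 0.5033 -0.1694  0.0172] yaw 44.827210410055535 j [-0.4576  0.2672  1.9531  0.0016  0.9232  0.3299] ft [-3.3856  4.5411  6.5128] [ 0.6995  0.582  -0.0119] gap 0.11776687388845558 60.14131844043732
```

The bar is gripped. I'll ease up 1 mm and turn clockwise in stages.

Scaled: 0.1 cm / 40 = 0.0025, -0.05 cm / 40 = -0.0013, -30 degrees / 180 = -0.1667.

Call:
{"name": "send_rows", "arguments": {"series": [[-0.0013, 0.0013, 0.0025, 0, 0, 0, -1], [-0.0013, 0.0013, 0.0025, 0, 0, -0.0333, -1], [-0.0013, 0.0013, 0.0025, 0, 0, -0.0667, -1], [-0.0013, 0.0013, 0.0025, 0, 0, -0.1, -1], [-0.0013, 0.0013, 0.0025, 0, 0, -0.1333, -1], [-0.0013, 0.0013, 0.0025, 0, 0, -0.1667, -1], [-0.0013, 0.0013, 0.0025, 0, 0, -0.1667, -1], [-0.0013, 0.0013, 0.0025, 0, 0, -0.1667, -1]]}}

```text
clock: 16.8
tool_pos: [0.5039, -0.1704, 0.0172]
ee_rot: [3.113, 0.41, 0.003]
ft_force: [0.2, -0.2, -0.0]
finger_gap: 0.122
grasp_force: 59.3
```

```bash
python3 chk.py
```

```text
16.8 [ 0.5039 -0.1704  0.0172] yaw 15.00122297265249 j [-0.458   0.2664  1.9541 -0.0002  0.9188  0.8511] ft [ 0.1835 -0.2064 -0.0401] [-0.0556 -0.0436  0.0579] gap 0.12159881915477051 59.26232099533081
```

Scaled: -38.5 degrees / 180 = -0.2139.

Call:
{"name": "send_rows", "arguments": {"series": [[0, 0, 0, 0, 0, -0.0333, -1], [0, 0, 0, 0, 0, -0.0667, -1], [0, 0, 0, 0, 0, -0.1, -1], [0, 0, 0, 0, 0, -0.1333, -1], [0, 0, 0, 0, 0, -0.1667, -1], [0, 0, 0, 0, 0, -0.1944, -1], [0, 0, 0, 0, 0, -0.2139, -1], [0, 0, 0, 0, 0, -0.2139, -1], [0, 0, 0, 0, 0, -0.2139, -1], [0, 0, 0, 0, 0, -0.2139, -1]]}}

```text
clock: 17.63
tool_pos: [0.5039, -0.1719, 0.0172]
ee_rot: [3.073, -0.637, 0.004]
ft_force: [-0.1, -5.3, -0.8]
finger_gap: 0.125
grasp_force: 59.3
```

Call:
{"name": "send_rows", "arguments": {"series": [[0, 0, 0, 0, 0, 0, -1], [0, 0, 0, 0, 0, 0, -1], [0, 0, 0, 0, 0, 0, -1], [0, 0, 0, 0, 0, 0, -1], [0, 0, 0, 0, 0, 0, -1], [0, 0, 0, 0, 0, 0, -1]]}}

```text
clock: 18.13
tool_pos: [0.5039, -0.1719, 0.0172]
ee_rot: [3.073, -0.637, 0.004]
ft_force: [-0.9, -5.3, 0.3]
finger_gap: 0.121
grasp_force: 59.3
```

```bash
python3 - <<'E'
from chk import *
cal=viewer.calibration("wrist"); im=viewer.capture("wrist"); cv2.imwrite("pics/w10.png",im)
hsv=cv2.cvtColor(im,cv2.COLOR_BGR2HSV); w=(hsv[...,1]<60)&(hsv[...,2]>140)
p=[int(v) for v in proj(cal,[.5115,-.1745,.056])]; print(p)
n,l,st,ce=cv2.connectedComponentsWithStats(w.astype(np.uint8))
for i in range(1,n):
    if st[i,4]>8 and abs(ce[i][0]-p[1])<60 and abs(ce[i][1]-p[0])<60: print(st[i],ce[i]); axis(cal,l==i,.056)
h,S,V=[hsv[...,i] for i in range(3)]; org=(h>=6)&(h<22)&(S>100)&(V>50)
k=np.zeros_like(org); q=[int(v) for v in proj(cal,[.513,-.066,.046])]; print("cell px",q)
sc=viewer.capture("scene"); cs=viewer.calibration("scene")
for c in("wrist","scene"):
  for x in nets.find_in(c,"cell"): print(c,x,atz(viewer.calibration(c),x["pixel"],.049))
E
```

```text
18.1333 [ 0.5039 -0.1719  0.0172] yaw -23.40471438966349 j [-0.4591  0.2668  1.9536 -0.0031  0.9181  1.5221] ft [-0.911  -5.2862  0.2919] [-0.9107  0.0707  0.0781] gap 0.1206483908175815 59.2662513256073
[256, 247]
[249 196   6   5  25] [251.4  198.04]
25 [[198. 249.]
 [198. 251.]
 [199. 254.]] [[0.5354944690574912, -0.1856868134596293, 0.055999999999999994], [0.5348816743275481, -0.18656329625129728, 0.055999999999999994], [0.5342682783681936, -0.1874406389838347, 0.055999999999999994]] ang -124.95940005825159 len 0.002139964386590233
[227 200   6   6  27] [229.4074 202.2593]
27 [[204. 231.]
 [202. 229.]
 [200. 228.]] [[0.5357289375121884, -0.17779296536439956, 0.055999999999999994], [0.5368226817709065, -0.17764311004074088, 0.055999999999999994], [0.5379119227096534, -0.1774938717228095, 0.055999999999999994]] ang 7.801593859262876 len 0.0022033795358019307
[271 200   6   6  24] [273.5 202.5]
24 [[202. 271.]
 [202. 274.]
 [202. 276.]] [[0.529981755931235, -0.19306365311287618, 0.055999999999999994], [0.5295766194452991, -0.19399346505878984, 0.055999999999999994], [0.5291714613441
[... 627 characters left out ...]
.055999999999999994], [0.5285721548805694, -0.16269092947607167, 0.055999999999999994]] ang -134.4131379291469 len 0.004455145282315005
[250 238   3  34  75] [251.36   253.5867]
75 [[271. 252.]
 [254. 251.]
 [238. 251.]] [[0.5043716366397866, -0.17335987874003675, 0.055999999999999994], [0.5116886143545532, -0.17644384749845363, 0.055999999999999994], [0.5187726971070483, -0.17942965540198802, 0.055999999999999994]] ang -22.854509825649412 len 0.015627947123909063
cell px [323, 44]
wrist {'pixel': [308.9, 43.0], 'conf': 0.76} [ 0.5215 -0.0732  0.049 ]
scene {'pixel': [241.6, 306.9], 'conf': 0.63} [ 0.524  -0.0656  0.049 ]
scene {'pixel': [261.3, 324.4], 'conf': 0.3} [ 0.4921 -0.1163  0.049 ]
```

The white line is at −22.9°, so the dial is at about 1.19 rad and still, gripped at 59 N. The detections put the cell still in the cradle. Handing in.

```bash
python3 -c "
from rig import close_job
print(close_job())"
```

```text
the job is handed in; nothing more can be done
None
```

The job is handed in at about 18 s of the 48 s: the orange cell is in the cradle with its nub on the red contact, and the gripper is holding the dial at the third click (about 1.19 rad). I did not see the judge's result.

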